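Seat a test plug in a V-block against its back stop

ROBOT

A 6-joint arm with a two-finger parallel gripper is mounted at the origin on a cart in front of the work surface, level with it; the furniture and walls round the work are solid. World frame = base frame: x ahead of the robot, y to its left, z up, the work surface at z = 0. Lengths are in m, angles in rad, forces in N, time in s.
With the tool pointing down it reaches from about 0.35 to 0.975 m from the base axis. Payload 7.1 kg.
Tool frame: the origin (TCP) lies at the centre of the arm's flange, where the gripper is bolted on; the fingertips stand 182 mm ahead of it and the grasp point (between the pads) lies 163 mm ahead of it; y points along the fingers, z is the direction in which the jaws open and shut, and the axes are right-handed (so a half turn about y gives the same grasp; the last joint's range is limited). The gripper opens to 88 mm and grips with 3 to 60 N. Pads are 20 mm wide; open, the fingers measure 115 mm over their backs; the gripper's body (75 mm by 178 mm) begins 61 mm behind the grasp point.
Start: joints at [1.191, 0.423, 1.63, -0, 1.089, -0.019], TCP at [0.221, 0.585, 0.405] pointing down, gripper open.
Joint ranges: [-3, 3], [-0.9, 2.11], [0.09, 2.58], [-1.31, 4.45], [0.11, 2.69], [-2.54, 2.54]. Speed limits (rad/s): [2.39, 2.39, 3.01, 3.14, 3.14, 3.14].

INTERFACE

Orientations are given as a 3x3 rotation matrix whose columns are the frame's x, y, z axes.
In Python, from cell import arm, read_camera, camera_params gives the robot as it stands.
- The arm moves only by the tool send_rows, never from a script. Its argument "moves" is a list of rows, each an object with "claw": the closure, from 0 (fully open) to 1 (shut); "dp": the shift along the tool's x, y, z in mm, a list of three; "spin": the turn about the tool's y in rad. In form: [{"claw": claw, "dp": [tx, ty, tz], "spin": spin}, ...]. A call has 1 to 20 rows; each row is the pose to reach, as a shift and turn from the pose commanded when the call began, along the tool's axes at that moment; what a row does not reach only later rows make up. A row lasts 1/10 s, in which the tool goes at most 50 mm and 8.59 degrees, less where a joint would pass 70% of its speed; a pose out of reach is approached as far as the arm can. A call with a gripper value outside its range is refused whole. The fingers move at their own pace and stop on an object; "squeeze" is the grip in N (left out, the last holds). Time passes only in rows, so rows that repeat a pose let the fingers close. It gives the time, the measured TCP pose, the force and the opening at its end, in the units of the state.
- arm.read_state(): the state, without advancing time (a new reading comes with each control period).
- read_camera(name): name is "scene" or "top" or "wrist"; returns the picture (400x640x3 uint8, red, green, blue); there is no depth.
- camera_params(name): a dict with "mtx" (3x3 intrinsics, pixels), "camera_from_world" (4x4, takes a point from world to camera coordinates). Camera axes: x right, y down, z forward; pixel columns grow to the right and rows downward; lengths in m; the calibration is good to about 2 mm. A picture is of the moment at which its call begins: read the wrist's pose just before it. camera_params takes no time and is no camera call; for the wrist camera it gives the pose at the moment of the call.
- arm.close_job(): hands the job in, once; it reports no verdict.
The state is a dict: "time": time; "q": joint angles; "joint_vel": joint speeds; "joint_efforts": joint torques, N m; "ee_pos": TCP position; "ee_rot": TCP orientation; "contact_force": force on the tool from outside, world axes, zero at the start; "torque": the same for the moment, N m; "width": finger opening in m.
Only numpy, scipy, OpenCV 4.12 (cv2) and the standard library are available. Lean on these libraries where they do the work, as an engineer would, in place of code of your own. Each camera call takes 0.05 s, during which the arm holds its last target.

TASK

Take the black cylindrical plug from the wooden cradle and lay it gently in the groove of the steel V-block, on the open side short of the orange roller. Then push it along the groove, under the sprung roller, until it bears firmly on the back stop with the stop's brass pin pushed all the way in; keep a firm but gentle pressure there for about half a second (some 10 N on the stop, never as much as 20 N), and leave it seated on both flanks and against the stop, everything else on the bench undisturbed.

Things in the scene. Friction and masses are not known exactly. Their poses are not given: they have to be found in the camera images.
- plug: black solid cylinder (test plug), 44 mm diameter, 91 mm long, 0.25 to 0.38 kg, smooth, both ends flat and alike; starts lying level in the wooden cradle. Origin: centre of one end face; its z axis runs along the cylinder from that end to the other
- plug_mid (a point): middle of the plug on its axis, 45.5 mm from either end
- cradle: wooden cradle fixed on the bench; base 88 x 66 x 10 mm with two V-notched ribs across it (10 mm thick, centred 36 mm either side of the middle, 62 mm free between them, tops 13 mm below the plug's axis). Origin: centre of its underside; x along the plug. The plug's axis lies 45 mm above the bench, its middle within 4 mm of the cradle's
- vblock: steel V-block fixture fixed on the bench. Origin: underside, below the middle of the V; x along the groove from open end to back stop, z up. 90 degree V groove 96 mm long (x -48 to +48 mm), shoulders 56 mm wide overall, 33.5 mm above the bench. Base plate x -63 to +87 mm, 92 mm wide, 10 mm thick. Sliding the plug along the V takes about 1 to 6 N, up to 5 N more where it lifts the roller; friction is not known beforehand
- v_line (a point): point 46 mm above the V-block's origin, axes as for the V-block: on the line where the axis of a plug seated on both flanks lies (12.5 mm above the V's shoulders). Pressing the plug down or sideways while pushing adds to the friction
- roller_low (a point): lowest point of the orange hold-down roller (18 mm diameter, turns freely, sprung down with about 2.5 N, 4 N when lifted), at x = +30 mm on the V-block, 2.5 mm below the top of a plug in the V: the plug's leading edge meets it at x = +24 mm and must be pushed under it with extra force. Its bridge is 86 mm wide overall, 18 mm along x, top 106 mm above the bench
- end_stop: blue bracket of the back stop with its adjusting screw (does not yield) and brass pin. Origin: foot of the bracket, on the V-block at x = +68 mm, 10 mm above the bench; same axes as the V-block. The brass pin (18 mm diameter, on the axis of a seated plug) gives way 3 mm in +x against a weak spring (0.5 rising to 1.4 N), then it is solid
- stop_range (a point): middle of the region where the face of the free brass pin may stand: x = +41 mm on the V-block, on the plug's axis. The screw is set differently each time, so the real face is anywhere from 4 mm before to 4 mm beyond this point; the setting is not reported: feel for it by the rise of force. A plug fully home has its middle at x = -5.5 to +2.5 mm on the V-block
- fluid_jar: bystander, not to be disturbed: brown jar with black cap, 46 mm wide, 71 mm tall. Origin: centre of its underside
- driver: bystander, not to be disturbed: screwdriver with red handle, 182 mm long. Origin: centre of its underside
Mind the look-alikes: they are no part of the job. Leave any green look-alike of the plug alone.

How it is judged:
By the outcome, as a careful person would: the job done as asked, in the order asked, and still so for the second after the job is handed in, with the robot touching nothing.
It also fails if it takes over 72 s, if anything falls off the work surface, if the arm or the gripper's body presses on something with over 40 N, if the wrist force passes 120 N, or if a joint passes its speed limit or range.

## Working session

There is one attempt and no reset: what is moved stays moved. The work goes in short steps, Python scripts to look and compute and a tool call to move; the robot and the scene stay as the last step left them, time stands still between calls to the robot, and variables do not carry over. Pictures are saved under pics/ and viewed, and the job is handed in when it is done.

Besides the shell and the picture viewer there is one more tool, called as name(argument=value, ...), one argument or row to a line, values as JSON. send_rows: Moves the arm, as the interface text tells. Its arguments: {"type":"object","properties":{"moves":{"type":"array","items":{"type":"object","properties":{"claw":{"type":"number"},"dp":{"type":"array","items":{"type":"number"}},"spin":{"type":"number"}}}},"squeeze":{"type":"number"}},"required":["moves"]}

```bash
mkdir -p pics; ls; python3 - <<'E'
from cell import arm, read_camera, camera_params
import cv2, numpy as np
s=arm.read_state()
for k,v in s.items(): print(k,np.round(v,4).tolist())
for n in ["scene","top","wrist"]:
    p=camera_params(n); print(n,np.round(p["mtx"],1).tolist(),np.round(p["camera_from_world"],4).tolist())
    cv2.imwrite(f"pics/{n}0.png",read_camera(n)[:,:,::-1])
E
```

```text
pics
time 0.0
q [1.191, 0.4239, 1.6307, 0.0, 1.0886, -0.019]
joint_vel [0.0018, 0.0003, 0.0012, -0.0004, 0.0012, -0.0008]
joint_efforts [0.0, -54.4604, -27.3665, 0.0642, 0.0224, -0.0001]
ee_pos [0.2205, 0.5845, 0.4039]
ee_rot [[0.9356, -0.0006, 0.3531], [-0.3531, -0.0014, 0.9356], [-0.0, -1.0, -0.0015]]
contact_force [-0.0433, -0.3565, 0.0993]
torque [0.0027, -0.0465, -0.0285]
width 0.0877
scene [[399.5, 0.0, 312.1], [0.0, 399.5, 203.0], [0.0, 0.0, 1.0]] [[0.8973, -0.4407, 0.0234, -0.3845], [-0.2685, -0.5872, -0.7636, 0.4267], [0.3502, 0.6789, -0.6453, 0.5103], [0.0, 0.0, 0.0, 1.0]]
top [[391.6, 0.0, 322.4], [0.0, 391.6, 203.0], [0.0, 0.0, 1.0]] [[-0.021, -0.9998, 0.0022, 0.341], [-0.9888, 0.0205, -0.1476, 0.5673], [0.1475, -0.0053, -0.989, 0.8481], [0.0, 0.0, 0.0, 1.0]]
wrist [[285.1, 0.0, 318.4], [0.0, 285.1, 199.7], [0.0, 0.0, 1.0]] [[0.3529, 0.9357, -0.0016, -0.624], [0.901, -0.3393, 0.2704, -0.034], [0.2525, -0.0969, -0.9627, 0.3912], [0.0, 0.0, 0.0, 1.0]]
```

View pics/scene0.png

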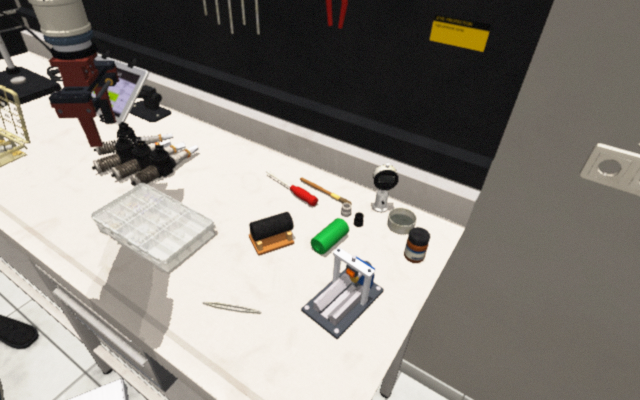

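View pics/top0.png

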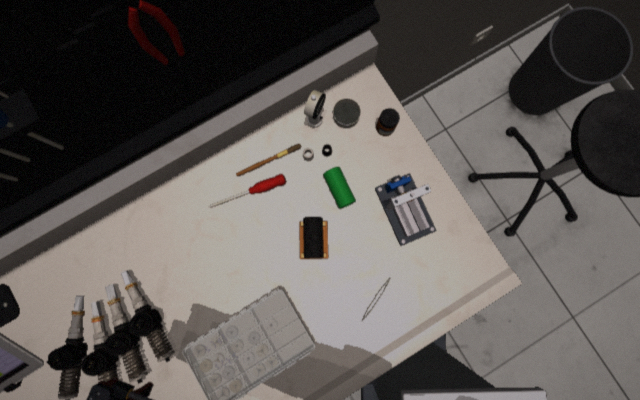

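View pics/wrist0.png

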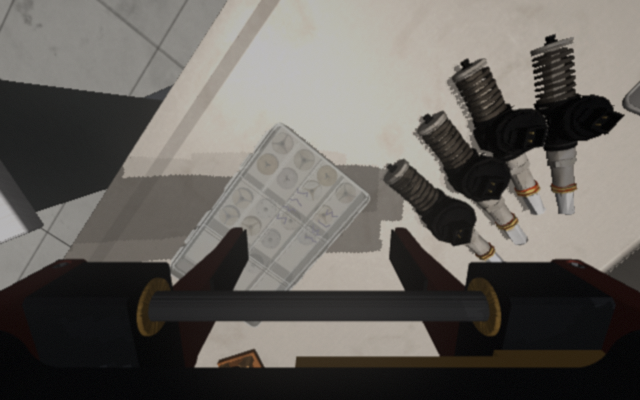

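The overview shows the plug in the cradle at top (313,238), a green look-alike at (339,187) and the V-block at (406,210) with its stop toward the top-left. Next I'll enlarge crops.

```bash
python3 - <<'E'
import cv2
t=cv2.imread("pics/top0.png"); s=cv2.imread("pics/scene0.png")
cv2.imwrite("pics/t1.png",cv2.resize(t[160:270,290:450],None,fx=5,fy=5,interpolation=cv2.INTER_CUBIC))
cv2.imwrite("pics/s1.png",cv2.resize(s[200:340,240:400],None,fx=4.2,fy=4.2,interpolation=cv2.INTER_CUBIC))
E
```

```text
(no output)
```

View pics/t1.png

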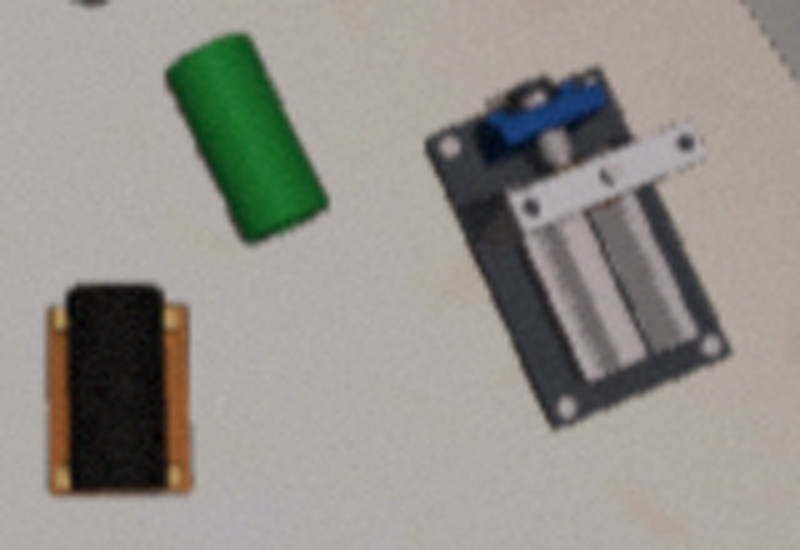

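View pics/s1.png

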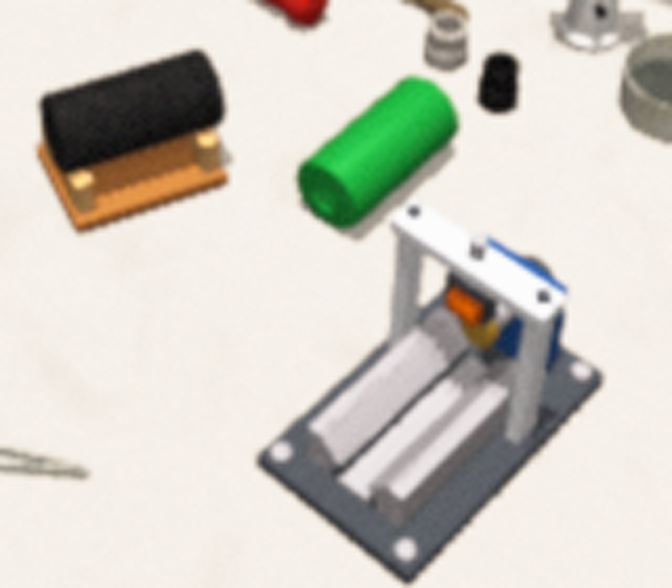

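```bash
cat > h.py <<'E'
import numpy as np
from cell import camera_params
from scipy.optimize import least_squares
P={n:camera_params(n) for n in("scene","top")}
def proj(n,X,p=None):
    p=p or P[n]; X=np.atleast_2d(X)
    c=X@p["camera_from_world"][:3,:3].T+p["camera_from_world"][:3,3]
    u=c@p["mtx"].T; return u[:,:2]/u[:,2:]
def fit(obs,x0):  # obs: (cam,pt_local(m),pix)
    def w(q,l): c,s=np.cos(q[2]),np.sin(q[2]); return np.array([q[0]+c*l[0]-s*l[1],q[1]+s*l[0]+c*l[1],l[2]])
    f=lambda q:np.concatenate([proj(o[0],w(q,np.array(o[1])/1e3))[0]-o[2] for o in obs])
    r=least_squares(f,x0,x_scale=[.01,.01,.1]); return r.x,f(r.x).reshape(-1,2)
E
python3 - <<'E'
from h import *
T=lambda u,v:np.array([290+u/5-.4,160+v/5-.4])
S=lambda u,v:np.array([240+u/4.2-.4,200+v/4.2-.4])
top=[("top",(87,46,10),T(425,145)),("top",(87,-46,10),T(605,68)),("top",(-63,-46,10),T(730,355)),("top",(-63,46,10),T(555,430)),
("top",(21,43,106),T(523,232)),("top",(21,-43,106),T(706,155)),("top",(39,43,106),T(505,192)),("top",(39,-43,106),T(690,120))]
sc=[("scene",(-63,46,10),S(258,460)),("scene",(-63,-46,10),S(408,575)),("scene",(87,-46,10),S(603,377)),("scene",(21,43,106),S(393,217)),("scene",(21,-43,106),S(550,317)),("scene",(39,-43,106),S(567,290)),("scene",(39,43,106),S(412,204))]
for o in(top,sc,top+sc):
    q,r=fit(o,[.5,-.2,.4]); print("vb",q.round(4),np.degrees(q[2]).round(2),r.round(1).tolist())
ct=[("top",(44,33,10),T(48,305)),("top",(44,-33,10),T(190,305)),("top",(-44,-33,10),T(190,493)),("top",(-44,33,10),T(48,493))]
cs=[("scene",(-44,33,0),S(38,158)),("scene",(-44,-33,0),S(83,231)),("scene",(44,-33,0),S(228,185))]
for o in(ct,cs,ct+cs):
    q,r=fit(o,[.5,0,0.]); print("cr",q.round(4),np.degrees(q[2]).round(2),r.round(1).tolist())
# plug silhouettes: predicted ends in top from cradle fit
q,_=fit(ct,[.5,0,0.])
for dx in(-.004,0,.004):
  c,s=np.cos(q[2]),np.sin(q[2])
  for e,z in((.0455,.067),(.0455,.045),(-.0455,.067),(-.0455,.045),(-.0455,.023)):
    x=e+dx; p=proj("top",[q[0]+c*x,q[1]+s*x,z])[0]; print(dx,e,z,((p-[289.6,159.6])*5).round(0))
E
```

```text
vb [0.5503 0.1308 0.3707] 21.24 [[-0.3, -1.5], [-0.9, -0.6], [0.6, 0.2], [-0.4, 0.3], [0.0, 0.5], [0.5, 0.5], [0.2, 0.7], [0.2, -0.2]]
vb [0.5523 0.1302 0.3886] 22.27 [[-0.4, -0.7], [1.0, 0.8], [0.7, -1.1], [-1.0, 0.3], [-1.2, 0.6], [0.5, 1.3], [0.4, -1.7]]
vb [0.5514 0.1303 0.3807] 21.81 [[-0.4, -1.7], [-1.2, -1.1], [0.9, -0.6], [0.1, -0.1], [0.2, 0.2], [0.5, -0.1], [0.3, 0.4], [0.1, -0.8], [-0.9, -0.9], [0.2, 1.0], [0.5, -0.7], [-1.3, 0.4], [-1.7, 0.9], [0.1, 1.7], [0.2, -1.6]]
cr [ 0.4945  0.3516 -0.0188] -1.08 [[0.1, -0.2], [-0.1, -0.2], [0.1, 0.2], [-0.1, 0.2]]
cr [0.4973 0.354  0.0165] 0.94 [[-0.2, -0.6], [-0.6, 1.0], [0.8, -0.5]]
cr [ 0.4957  0.3521 -0.007 ] -0.4 [[-0.3, -0.5], [-0.5, -0.9], [0.1, -0.5], [-0.1, -0.1], [-0.4, -0.3], [-1.4, 1.6], [0.4, 0.6]]
-0.004 0.0455 0.067 [116. 296.]
-0.004 0.0455 0.045 [118. 301.]
-0.004 -0.0455 0.067 [116. 506.]
-0.004 -0.0455 0.045 [117. 506.]
-0.004 -0.0455 0.023 [118. 506.]
0 0.0455 0.067 [116. 287.]
0 0.0455 0.045 [118. 293.]
0 -0.0455 0.067 [116. 496.]
0 -0.0455 0.045 [117. 497.]
0 -0.0455 0.023 [118. 497.]
0.004 0.0455 0.067 [116. 278.]
0.004 0.0455 0.045 [118. 284.]
0.004 -0.0455 0.067 [116. 487.]
0.004 -0.0455 0.045 [117. 488.]
0.004 -0.0455 0.023 [118. 488.]
```

```bash
cat >> h.py <<'E'
def plan(x,y,z,yawdeg):
    from cell import arm
    s=arm.read_state(); R=np.array(s["ee_rot"]); p=np.array(s["ee_pos"])
    cur=np.degrees(np.arctan2(R[1,0],R[0,0]))
    d=R.T@(np.array([x,y,z])-p)*1e3
    print("t",s["time"],"pos",p.round(4),"yaw",cur.round(2),"dp",d.round(1),"spin",np.radians(cur-yawdeg).round(4))
E
python3 - <<'E'
from h import *
from cell import arm
s=arm.read_state();R=np.array(s["ee_rot"]);p=np.array(s["ee_pos"])
c=camera_params("wrist")["camera_from_world"]; print("cam in tool",R.T@(-c[:3,:3].T@c[:3,3]-p)); print((c[:3,:3]@R).round(3))
plan(.482,.352,.36,-.4)
E
```

```text
cam in tool [-0.07308824  0.01922192 -0.00012352]
[[-0.     0.     1.   ]
 [ 0.963 -0.27   0.   ]
 [ 0.27   0.963 -0.   ]]
t 0.15 pos [0.2205 0.5846 0.4041] yaw -20.67 dp [ 326.7   44.2 -125.3] spin -0.3538
```

send_rows(
  moves=[
    {"claw": 0,"dp": [33,4,-12],"spin": -0.035},
    {"claw": 0,"dp": [66,9,-25],"spin": -0.07},
    {"claw": 0,"dp": [100,13,-38],"spin": -0.106},
    {"claw": 0,"dp": [133,18,-50],"spin": -0.142},
    {"claw": 0,"dp": [166,22,-63],"spin": -0.177},
    {"claw": 0,"dp": [200,27,-76],"spin": -0.212},
    {"claw": 0,"dp": [233,31,-89],"spin": -0.25},
    {"claw": 0,"dp": [262,35,-100],"spin": -0.283},
    {"claw": 0,"dp": [285,39,-110],"spin": -0.31},
    {"claw": 0,"dp": [305,42,-117],"spin": -0.33},
    {"claw": 0,"dp": [318,44,-122],"spin": -0.345},
    {"claw": 0,"dp": [326.7,44.2,-125.3],"spin": -0.354},
    {"claw": 0,"dp": [326.7,44.2,-125.3],"spin": -0.354},
    {"claw": 0,"dp": [326.7,44.2,-125.3],"spin": -0.354},
  ],
)

```text
time: 1.55
ee_pos: [0.4818, 0.3524, 0.3605]
ee_rot: [[1.0, -0.0, 0.007], [-0.007, 0.0, 1.0], [-0.0, -1.0, 0.0]]
contact_force: [-0.1, 0.1, -0.3]
width: 0.0871
```

```bash
python3 - <<'E'
from h import *
from cell import arm,read_camera
import cv2,pickle
plan(.482,.352,.36,-.4)
c=camera_params("wrist"); im=read_camera("wrist"); pickle.dump(c,open("w1.pkl","wb")); cv2.imwrite("pics/w1.png",im[:,:,::-1])
E
```

```text
t 1.55 pos [0.4818 0.3524 0.3605] yaw -0.41 dp [ 0.2  0.5 -0.4] spin -0.0002
```

View pics/w1.png

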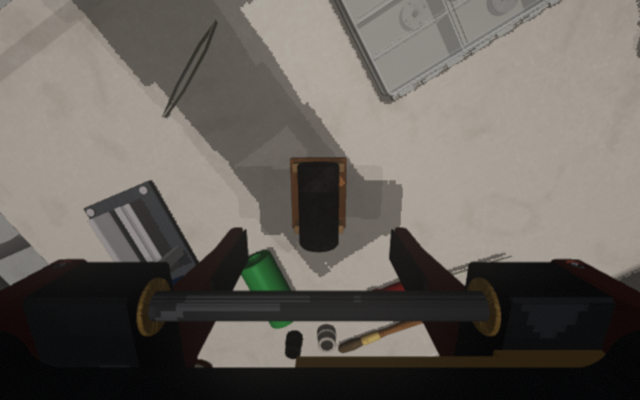

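```bash
python3 - <<'E'
import cv2
t=cv2.imread("pics/w1.png")
cv2.imwrite("pics/w1c.png",cv2.convertScaleAbs(cv2.resize(t[145:260,270:370],None,fx=5,fy=5,interpolation=cv2.INTER_CUBIC),alpha=1.8))
E
```

```text
(no output)
```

View pics/w1c.png

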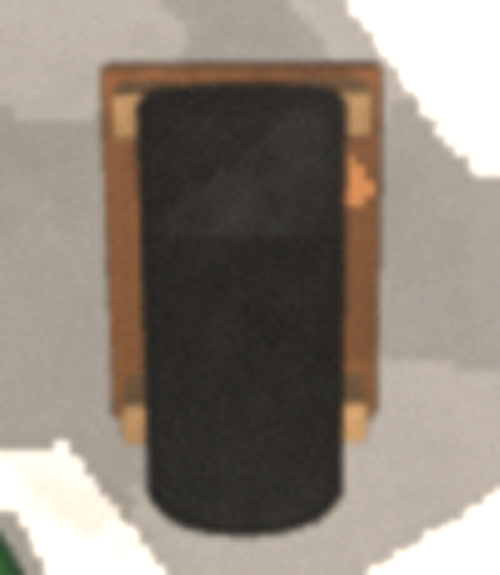

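```bash
python3 - <<'E'
from h import *
import pickle,cv2
c=pickle.load(open("w1.pkl","rb"))
W=lambda u,v:np.array([270+u/5-.4,145+v/5-.4])
def sil(q):
    th=np.linspace(0,2*np.pi,180); out=[]
    for e in(-.0455,.0455):
        l=np.stack([np.full(180,e),.022*np.cos(th),.045+.022*np.sin(th)],1)
        cs,sn=np.cos(q[2]),np.sin(q[2])
        X=np.stack([q[0]+cs*l[:,0]-sn*l[:,1],q[1]+sn*l[:,0]+cs*l[:,1],l[:,2]],1)
        out.append((proj("wrist",X,c)-[269.6,144.6])*5)
    return cv2.convexHull(np.concatenate(out).astype(np.float32))
pts=[(240,85),(240,535),(138,130),(140,250),(345,130),(345,250),(345,400),(147,440),(160,510),(335,505)]
f=lambda q:[cv2.pointPolygonTest(sil(q),p,True) for p in pts]
r=least_squares(f,[.496,.352,0],x_scale=[.01,.01,.1],diff_step=1e-3); print(r.x.round(4),np.degrees(r.x[2]).round(2),np.round(r.fun,1))
for z,n in((10,'base'),):
    from h import fit
P["wrist"]=c
o=[("wrist",(-44,33,10),W(102,66)),("wrist",(-44,-33,10),W(382,66)),("wrist",(44,33,10),W(113,412)),("wrist",(44,-33,10),W(376,412)),
 ("wrist",(-41,27,32),W(113,95)),("wrist",(-41,-27,32),W(369,95))]
q,r=fit(o[:4],[.5,.35,0.]); print(q.round(4),np.degrees(q[2]),(r*5).round(1).tolist())
E
```

```text
[0.4973 0.3518 0.0053] 0.3 [ 8.2  2.3  1.7 -0.2  1.5  0.7 -0.4  0.5  5.   5.1]
[0.4959 0.3517 0.0108] 0.6206425405631896 [[280.1, 0.8], [-284.4, 5.9], [266.2, 9.7], [-262.2, 14.1]]
```

The wrist view shows the plug centred at about pixel (318,206), which gives plug_mid ≈ (0.497, 0.352) with yaw ≈ 0°. This agrees with the top fit. I'll descend with the grip about 15 mm behind the middle and 9.5 mm above the axis.

send_rows(
  moves=[
    {"claw": 0,"dp": [0,25,0],"spin": -0.006},
    {"claw": 0,"dp": [0,50,0],"spin": -0.006},
    {"claw": 0,"dp": [0,75,0],"spin": -0.006},
    {"claw": 0,"dp": [0,95,0],"spin": -0.006},
    {"claw": 0,"dp": [0,112,0],"spin": -0.006},
    {"claw": 0,"dp": [0,125,0],"spin": -0.006},
    {"claw": 0,"dp": [0,134,0],"spin": -0.006},
    {"claw": 0,"dp": [0,140,0],"spin": -0.006},
    {"claw": 0,"dp": [0,142.5,0],"spin": -0.006},
    {"claw": 0,"dp": [0,142.5,0],"spin": -0.006},
    {"claw": 0,"dp": [0,142.5,0],"spin": -0.006},
  ],
)

```text
time: 2.7
ee_pos: [0.4822, 0.3523, 0.2185]
ee_rot: [[1.0, 0.001, 0.001], [-0.001, 0.001, 1.0], [0.001, -1.0, 0.001]]
contact_force: [0.2, -0.8, 0.3]
width: 0.0878
```

```bash
python3 - <<'E'
from h import *
from cell import arm,read_camera
import cv2,pickle
plan(.482,.352,.2175,0)
im=read_camera("wrist"); cv2.imwrite("pics/w2.png",im[:,:,::-1])
E
```

```text
t 2.7 pos [0.4822 0.3523 0.2185] yaw -0.05 dp [-0.2  1.  -0.3] spin -0.0009
```

View pics/w2.png

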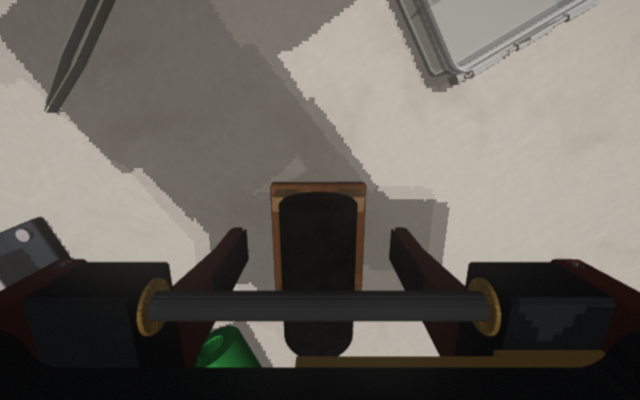

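The plug is centred (col 318) between the fingers (247 and 390). I'll close with a light squeeze first.

send_rows(
  moves=[
    {"claw": 0.3,"dp": [0,0,0],"spin": 0},
    {"claw": 0.4,"dp": [0,0,0],"spin": 0},
    {"claw": 0.6,"dp": [0,0,0],"spin": 0},
    {"claw": 0.6,"dp": [0,0,0],"spin": 0},
    {"claw": 0.6,"dp": [0,0,0],"spin": 0},
    {"claw": 0.6,"dp": [0,0,0],"spin": 0},
  ],
  squeeze=6,
)

```text
time: 3.35
ee_pos: [0.482, 0.3522, 0.218]
ee_rot: [[1.0, -0.0, 0.001], [-0.001, -0.0, 1.0], [-0.0, -1.0, -0.0]]
contact_force: [1.3, -1.2, 0.2]
width: 0.0437
```

send_rows(
  moves=[
    {"claw": 1,"dp": [0,0,0],"spin": 0},
    {"claw": 1,"dp": [0,0,0],"spin": 0},
    {"claw": 1,"dp": [0,0,0],"spin": 0},
    {"claw": 1,"dp": [0,-3,0],"spin": 0},
    {"claw": 1,"dp": [0,-10,0],"spin": 0},
    {"claw": 1,"dp": [0,-25,0],"spin": 0},
    {"claw": 1,"dp": [0,-45,0],"spin": 0},
    {"claw": 1,"dp": [0,-70,0],"spin": 0},
    {"claw": 1,"dp": [0,-95,0],"spin": 0},
    {"claw": 1,"dp": [0,-110,0],"spin": 0},
    {"claw": 1,"dp": [0,-120,0],"spin": 0},
    {"claw": 1,"dp": [0,-120,0],"spin": 0},
    {"claw": 1,"dp": [0,-120,0],"spin": 0},
  ],
  squeeze=35,
)

```text
time: 4.65
ee_pos: [0.4818, 0.352, 0.3375]
ee_rot: [[1.0, -0.001, 0.001], [-0.001, -0.001, 1.0], [-0.001, -1.0, -0.001]]
contact_force: [-0.2, 0.1, -3.3]
width: 0.0435
```

```bash
python3 - <<'E'
from h import *
from cell import arm,read_camera
import cv2,pickle
c,s=np.cos(np.radians(21.7)),np.sin(np.radians(21.7))
# view pose: tool well behind the block
for d in (-.075,-.045): plan(.5512+d*c,.1304+d*s,.32,21.7)
cv2.imwrite("pics/w3.png",read_camera("wrist")[:,:,::-1])
E
```

```text
t 4.65 pos [0.4818 0.352  0.3375] yaw -0.05 dp [  -0.    17.6 -249.3] spin -0.3796
t 4.65 pos [0.4818 0.352  0.3375] yaw -0.05 dp [  27.8   17.6 -238.2] spin -0.3796
```

View pics/w3.png

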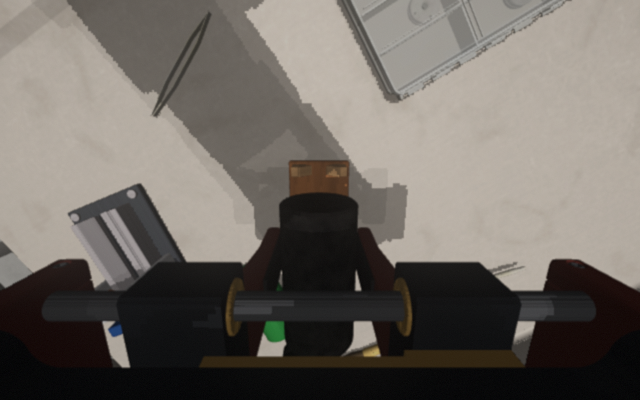

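The plug is held level, with about 3.3 N of weight on the wrist. I'll move over the V-block for a close wrist view.

```bash
python3 - <<'E'
from h import *
c,s=np.cos(np.radians(21.7)),np.sin(np.radians(21.7))
plan(.5512+.03*c,.1304+.03*s,.37,21.7)
E
```

```text
t 4.7 pos [0.4817 0.3519 0.337 ] yaw -0.05 dp [  97.5  -32.9 -210.4] spin -0.3796
```

send_rows(
  moves=[
    {"claw": 1,"dp": [2,-8,-4],"spin": -0.01},
    {"claw": 1,"dp": [7,-20,-15],"spin": -0.03},
    {"claw": 1,"dp": [15,-30,-32],"spin": -0.06},
    {"claw": 1,"dp": [26,-33,-55],"spin": -0.1},
    {"claw": 1,"dp": [38,-33,-80],"spin": -0.145},
    {"claw": 1,"dp": [50,-33,-106],"spin": -0.19},
    {"claw": 1,"dp": [62,-33,-132],"spin": -0.24},
    {"claw": 1,"dp": [72,-33,-155],"spin": -0.28},
    {"claw": 1,"dp": [81,-33,-175],"spin": -0.315},
    {"claw": 1,"dp": [89,-33,-192],"spin": -0.345},
    {"claw": 1,"dp": [94,-33,-203],"spin": -0.365},
    {"claw": 1,"dp": [97,-33,-209],"spin": -0.377},
    {"claw": 1,"dp": [97.5,-33,-210.4],"spin": -0.38},
    {"claw": 1,"dp": [97.5,-33,-210.4],"spin": -0.38},
    {"claw": 1,"dp": [97.5,-33,-210.4],"spin": -0.38},
  ],
)

```text
time: 6.2
ee_pos: [0.5791, 0.1422, 0.3709]
ee_rot: [[0.929, -0.0, -0.371], [0.371, 0.0, 0.929], [-0.0, -1.0, 0.0]]
contact_force: [-0.0, -0.4, -1.9]
width: 0.0435
```

```bash
python3 - <<'E'
from h import *
from cell import arm,read_camera
import cv2,pickle
plan(.5,.1,.3,21.7)
c=camera_params("wrist"); im=read_camera("wrist"); pickle.dump(c,open("w4.pkl","wb")); cv2.imwrite("pics/w4.png",im[:,:,::-1])
cv2.imwrite("pics/w4c.png",cv2.convertScaleAbs(cv2.resize(im[100:270,215:425,::-1],None,fx=3.5,fy=3.5,interpolation=cv2.INTER_CUBIC),alpha=1.5))
E
```

```text
t 6.2 pos [0.5791 0.1422 0.3709] yaw 21.75 dp [-89.1  70.9  -9.9] spin 0.0008
```

View pics/w4.png

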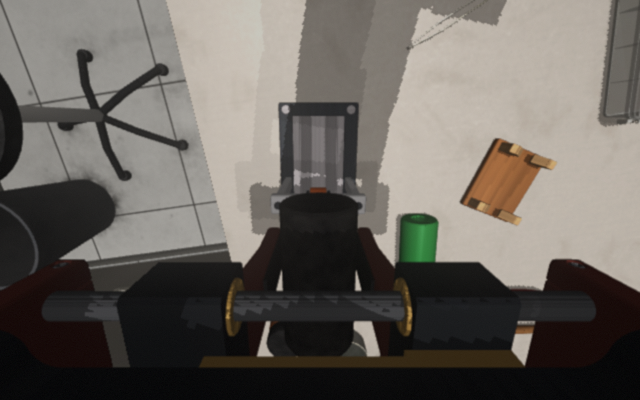

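View pics/w4c.png

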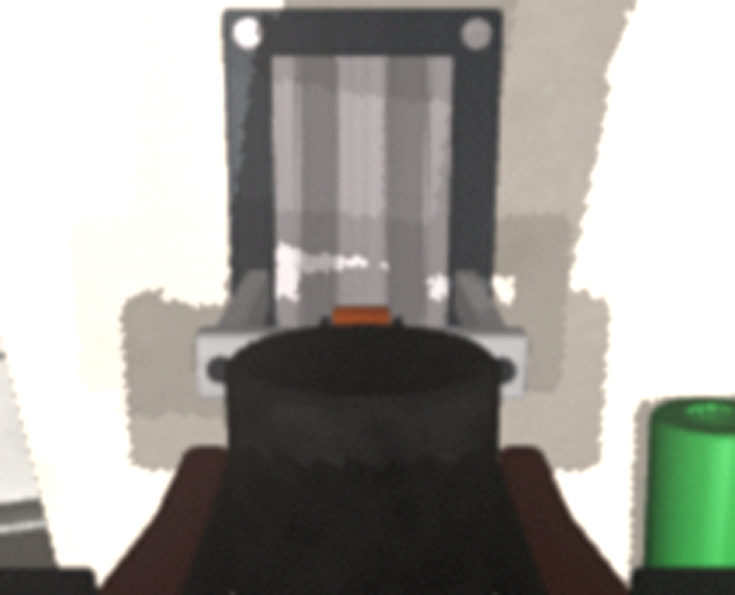

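```bash
python3 - <<'E'
from h import *
import pickle
c=pickle.load(open("w4.pkl","rb")); P["wrist"]=c
W=lambda u,v:np.array([215+u/3.5-.36,100+v/3.5-.36])
o=[("wrist",(-63,-46,10),W(223,11)),("wrist",(-63,46,10),W(502,11)),("wrist",(21,-43,106),W(197,331)),("wrist",(39,-43,106),W(197,397)),("wrist",(21,43,106),W(526,331)),("wrist",(39,43,106),W(526,397)),("wrist",(-48,-28,33.5),W(272,57)),("wrist",(-48,28,33.5),W(453,57))]
q,r=fit(o,[.55,.13,.38]); print(q.round(4),np.degrees(q[2]).round(2),r.round(2).tolist())
# plug back end face: centre from crop; width at rear end
p=np.array([.5791,.1422]);a=np.radians(21.75);d=np.array([np.cos(a),np.sin(a)])
v=p-q[:2]; u=np.array([np.cos(q[2]),np.sin(q[2])]); print("tool in vb: x",v@u,"y",v@np.array([-u[1],u[0]]))
# predicted rear-face circle in crop for plug axis z = .3709-.1725, plug mid = tool+0.015
for off in(.013,.015,.017):
  th=np.linspace(0,6.28,200); z=.3709-.1725
  X=np.stack([p[0]+d[0]*(off-.0455)-d[1]*.022*np.cos(th),p[1]+d[1]*(off-.0455)+d[0]*.022*np.cos(th),z+.022*np.sin(th)],1)
  k=(proj("wrist",X,c)-[215-.36,100-.36])*3.5; print(off,k.min(0).round(),k.max(0).round())
E
```

```text
[0.5516 0.1301 0.3784] 21.68 [[-0.7, -1.02], [0.61, -0.91], [-1.22, 0.55], [-0.33, 0.88], [1.33, 0.67], [0.41, 1.0], [-0.38, -0.68], [0.23, -0.61]]
tool in vb: x 0.030030932114987648 y 0.0010386472368409624
0.013 [228. 306.] [507. 379.]
0.015 [228. 317.] [507. 393.]
0.017 [229. 328.] [506. 406.]
```

```bash
python3 - <<'E'
from h import *
q=[.5516,.1301,np.radians(21.68)]
c,s=np.cos(q[2]),np.sin(q[2]); x,y=-.047,.0007
plan(q[0]+c*x-s*y,q[1]+s*x+c*y,.226,21.68)
E
```

```text
t 6.25 pos [0.5791 0.1423 0.3709] yaw 21.76 dp [-77.  144.9  -0.4] spin 0.0014
```

send_rows(
  moves=[
    {"claw": 1,"dp": [-15,0,0],"spin": 0},
    {"claw": 1,"dp": [-35,0,-0.4],"spin": 0.001},
    {"claw": 1,"dp": [-55,0,-0.4],"spin": 0.001},
    {"claw": 1,"dp": [-70,5,-0.4],"spin": 0.001},
    {"claw": 1,"dp": [-77,15,-0.4],"spin": 0.001},
    {"claw": 1,"dp": [-77,35,-0.4],"spin": 0.001},
    {"claw": 1,"dp": [-77,60,-0.4],"spin": 0.001},
    {"claw": 1,"dp": [-77,85,-0.4],"spin": 0.001},
    {"claw": 1,"dp": [-77,105,-0.4],"spin": 0.001},
    {"claw": 1,"dp": [-77,120,-0.4],"spin": 0.001},
    {"claw": 1,"dp": [-77,131,-0.4],"spin": 0.001},
    {"claw": 1,"dp": [-77,138,-0.4],"spin": 0.001},
    {"claw": 1,"dp": [-77,140,-0.4],"spin": 0.001},
    {"claw": 1,"dp": [-77,140,-0.4],"spin": 0.001},
    {"claw": 1,"dp": [-77,140,-0.4],"spin": 0.001},
  ],
)

```text
time: 7.75
ee_pos: [0.5083, 0.1129, 0.2316]
ee_rot: [[0.929, 0.001, -0.369], [0.369, 0.0, 0.929], [0.001, -1.0, -0.0]]
contact_force: [-0.3, 1.0, -3.0]
width: 0.0435
```

```bash
cat >> h.py <<'E'
VB=[.5516,.1301,np.radians(21.68)]
def st(show=True):
    from cell import arm
    s=arm.read_state(); p=np.array(s["ee_pos"]); c,sn=np.cos(VB[2]),np.sin(VB[2])
    R=np.array([[c,sn,0],[-sn,c,0],[0,0,1]]); f=R@np.array(s["contact_force"]); v=R@(p-[VB[0],VB[1],0])
    print("t",round(s["time"],2),"vb pos mm",(v*1e3).round(2),"F vb",f.round(2),"torque",(R@np.array(s["torque"])).round(2),"w",round(s["width"],4)); return s
E
python3 - <<'E'
from h import *
from cell import read_camera
import cv2
st()
for n in("scene","top","wrist"):
    cv2.imwrite(f"pics/{n}5.png",read_camera(n)[:,:,::-1])
im=cv2.imread("pics/scene5.png");cv2.imwrite("pics/s5c.png",cv2.resize(im[220:340,280:400],None,fx=5,fy=5,interpolation=cv2.INTER_CUBIC))
im=cv2.imread("pics/wrist5.png");cv2.imwrite("pics/w5c.png",cv2.convertScaleAbs(cv2.resize(im[120:320,200:440],None,fx=3,fy=3,interpolation=cv2.INTER_CUBIC),alpha=1.5))
E
```

```text
t 7.75 vb pos mm [-4.6580e+01  4.0000e-02  2.3156e+02] F vb [ 0.11  1.05 -3.  ] torque [ 0.06  0.07 -0.01] w 0.0435
```

View pics/s5c.png

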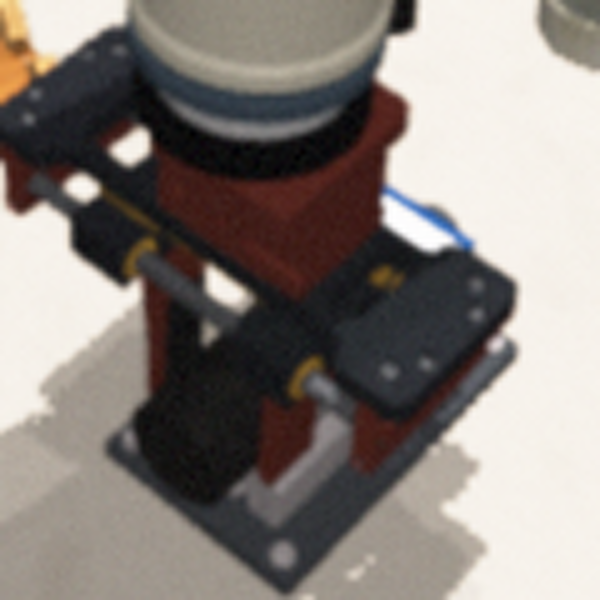

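View pics/w5c.png

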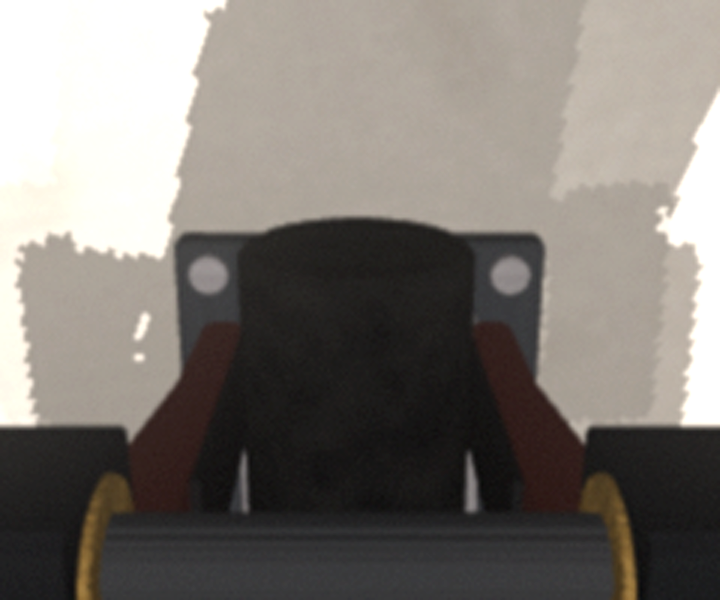

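Laterally, the plug (col 356) sits about 0.8 mm to −y of the plate's centre (col 360). I'll correct by 0.7 mm and approach.

send_rows(
  moves=[
    {"claw": 1,"dp": [0,2,0.7],"spin": 0},
    {"claw": 1,"dp": [0,5,0.7],"spin": 0},
    {"claw": 1,"dp": [0,8,0.7],"spin": 0},
    {"claw": 1,"dp": [0,9,0.7],"spin": 0},
    {"claw": 1,"dp": [0,9,0.7],"spin": 0},
    {"claw": 1,"dp": [0,9,0.7],"spin": 0},
  ],
)

```text
time: 8.5
ee_pos: [0.5077, 0.1135, 0.2219]
ee_rot: [[0.929, -0.0, -0.369], [0.369, -0.0, 0.929], [-0.0, -1.0, 0.0]]
contact_force: [0.1, 0.8, -1.8]
width: 0.0431
```

```bash
python3 -c "
from h import *;st()"
```

```text
t 8.5 vb pos mm [-46.88   0.78 221.9 ] F vb [ 0.42  0.72 -1.82] torque [ 0.02  0.03 -0.02] w 0.0431
```

send_rows(
  moves=[
    {"claw": 1,"dp": [0,0.5,0],"spin": 0},
    {"claw": 1,"dp": [0,1,0],"spin": 0},
    {"claw": 1,"dp": [0,1,0],"spin": 0},
  ],
)

```text
time: 8.8
ee_pos: [0.5077, 0.1135, 0.221]
ee_rot: [[0.929, 0.0, -0.369], [0.369, -0.0, 0.929], [0.0, -1.0, -0.0]]
contact_force: [0.5, 0.4, -1.7]
width: 0.0434
```

send_rows(
  moves=[
    {"claw": 1,"dp": [0,0.4,0],"spin": 0},
    {"claw": 1,"dp": [0,0.7,0],"spin": 0},
    {"claw": 1,"dp": [0,0.7,0],"spin": 0},
  ],
)

```text
time: 9.1
ee_pos: [0.5077, 0.1135, 0.2202]
ee_rot: [[0.929, -0.0, -0.369], [0.369, -0.0, 0.929], [-0.0, -1.0, 0.0]]
contact_force: [-0.3, 0.1, -3.4]
width: 0.0434
```

send_rows(
  moves=[
    {"claw": 1,"dp": [0,0.4,0],"spin": 0},
    {"claw": 1,"dp": [0,0.7,0],"spin": 0},
    {"claw": 1,"dp": [0,0.7,0],"spin": 0},
  ],
)

```text
time: 9.4
ee_pos: [0.5077, 0.1135, 0.2195]
ee_rot: [[0.929, -0.0, -0.369], [0.369, -0.0, 0.929], [-0.0, -1.0, 0.0]]
contact_force: [0.5, -0.0, -3.6]
width: 0.0434
```

send_rows(
  moves=[
    {"claw": 1,"dp": [0,0.3,0],"spin": 0},
    {"claw": 1,"dp": [0,0.5,0],"spin": 0},
    {"claw": 1,"dp": [0,0.5,0],"spin": 0},
  ],
)

```text
time: 9.7
ee_pos: [0.5078, 0.1135, 0.2191]
ee_rot: [[0.929, 0.0, -0.369], [0.369, -0.0, 0.929], [0.0, -1.0, -0.0]]
contact_force: [0.7, -0.6, -1.8]
width: 0.0434
```

send_rows(
  moves=[
    {"claw": 1,"dp": [0,0.3,0],"spin": 0},
    {"claw": 1,"dp": [0,0.5,0],"spin": 0},
    {"claw": 1,"dp": [0,0.5,0],"spin": 0},
  ],
)

```text
time: 10.0
ee_pos: [0.5078, 0.1134, 0.2189]
ee_rot: [[0.929, 0.0, -0.369], [0.369, -0.0, 0.929], [0.0, -1.0, -0.0]]
contact_force: [-0.6, -2.0, 4.5]
width: 0.0436
```

```bash
python3 -c "
from h import *;st()"
```

```text
t 10.0 vb pos mm [-46.84   0.69 218.88] F vb [-1.34 -1.65  4.46] torque [-0.14  0.23 -0.06] w 0.0436
```

Contact is felt at TCP z 218.9, matching the expected 219. I'll ease off and release gently.

send_rows(
  moves=[
    {"claw": 1,"dp": [0,-0.2,-0.1],"spin": 0},
    {"claw": 1,"dp": [0,-0.2,-0.1],"spin": 0},
  ],
  squeeze=15,
)

```text
time: 10.2
ee_pos: [0.5078, 0.1134, 0.2189]
ee_rot: [[0.929, 0.0, -0.369], [0.369, 0.0, 0.929], [0.0, -1.0, -0.0]]
contact_force: [-0.6, -0.7, 3.6]
width: 0.0438
```

send_rows(
  moves=[
    {"claw": 1,"dp": [0,0,0],"spin": 0},
    {"claw": 1,"dp": [0,0,0],"spin": 0},
  ],
  squeeze=4,
)

```text
time: 10.4
ee_pos: [0.5079, 0.1134, 0.2189]
ee_rot: [[0.929, 0.0, -0.369], [0.369, 0.0, 0.929], [0.0, -1.0, -0.0]]
contact_force: [-0.2, -1.6, 2.5]
width: 0.0439
```

```bash
python3 -c "
from h import *;st()"
```

```text
t 10.4 vb pos mm [-46.8    0.67 218.86] F vb [-0.83 -1.44  2.51] torque [-0.08  0.18 -0.04] w 0.0439
```

send_rows(
  moves=[
    {"claw": 0.48,"dp": [0,0,0],"spin": 0},
    {"claw": 0.45,"dp": [0,0,0],"spin": 0},
    {"claw": 0.42,"dp": [0,0,0],"spin": 0},
    {"claw": 0.42,"dp": [0,0,0],"spin": 0},
  ],
)

```text
time: 10.8
ee_pos: [0.5077, 0.1134, 0.2187]
ee_rot: [[0.929, -0.0, -0.369], [0.369, -0.0, 0.929], [-0.0, -1.0, 0.0]]
contact_force: [-0.4, -0.4, -0.5]
width: 0.0508
```

```bash
python3 -c "
from h import *;st()
from cell import read_camera
import cv2
for n in('scene','wrist'): cv2.imwrite(f'pics/{n}6.png',read_camera(n)[:,:,::-1])
im=cv2.imread('pics/wrist6.png');cv2.imwrite('pics/w6c.png',cv2.convertScaleAbs(cv2.resize(im[120:320,200:440],None,fx=3,fy=3,interpolation=cv2.INTER_CUBIC),alpha=1.5))
st()"
```

```text
t 10.8 vb pos mm [-46.92   0.71 218.7 ] F vb [-0.51 -0.18 -0.48] torque [ 0.05 -0.02  0.05] w 0.0508
t 10.9 vb pos mm [-46.91   0.68 218.72] F vb [-0.43 -0.19 -0.53] torque [ 0.06 -0.04  0.03] w 0.0511
```

View pics/w6c.png

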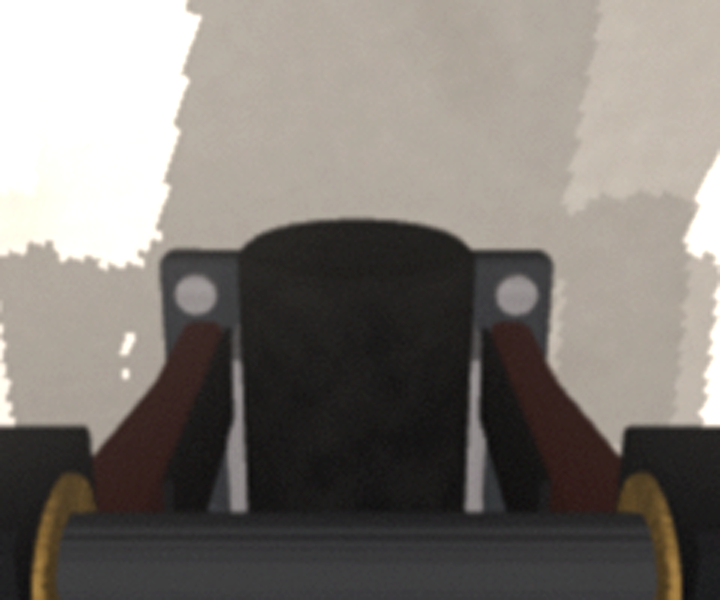

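The plug lies centred in the V (col 356, plate centre 357), free and between the fingers. I'll re-grip neutrally and check the forces.

send_rows(
  moves=[
    {"claw": 0.48,"dp": [0,0,0],"spin": 0},
    {"claw": 0.6,"dp": [0,0,0],"spin": 0},
    {"claw": 1,"dp": [0,0,0],"spin": 0},
    {"claw": 1,"dp": [0,0,0],"spin": 0},
  ],
  squeeze=5,
)

```text
time: 11.3
ee_pos: [0.5078, 0.1134, 0.2188]
ee_rot: [[0.929, -0.0, -0.369], [0.369, -0.0, 0.929], [-0.0, -1.0, -0.0]]
contact_force: [-0.2, 0.0, -0.7]
width: 0.0439
```

send_rows(
  moves=[
    {"claw": 1,"dp": [0,0,0],"spin": 0},
    {"claw": 1,"dp": [0,0,0],"spin": 0},
  ],
  squeeze=25,
)

```text
time: 11.5
ee_pos: [0.5078, 0.1134, 0.2187]
ee_rot: [[0.929, -0.0, -0.369], [0.369, -0.0, 0.929], [-0.0, -1.0, -0.0]]
contact_force: [0.3, -0.3, 0.9]
width: 0.0434
```

```bash
python3 -c "
from h import *;st()"
```

```text
t 11.5 vb pos mm [-46.92   0.67 218.74] F vb [ 0.15 -0.39  0.92] torque [ 0.02 -0.01 -0.02] w 0.0434
```

send_rows(
  moves=[
    {"claw": 1,"dp": [0.5,0,0],"spin": 0},
    {"claw": 1,"dp": [1.5,0,0],"spin": 0},
    {"claw": 1,"dp": [2.5,0,0],"spin": 0},
    {"claw": 1,"dp": [3.5,0,0],"spin": 0},
  ],
)

```text
time: 11.9
ee_pos: [0.511, 0.1147, 0.2188]
ee_rot: [[0.929, -0.0, -0.369], [0.369, -0.0, 0.929], [-0.0, -1.0, 0.0]]
contact_force: [-2.0, -2.4, 2.8]
width: 0.0436
```

```bash
python3 -c "
from h import *;st()"
```

```text
t 11.9 vb pos mm [-43.44   0.66 218.77] F vb [-2.72 -1.5   2.75] torque [-0.11  0.41 -0.02] w 0.0436
```

send_rows(
  moves=[
    {"claw": 1,"dp": [1,0,0],"spin": 0},
    {"claw": 1,"dp": [2,0,0],"spin": 0},
  ],
)

```text
time: 12.1
ee_pos: [0.5129, 0.1154, 0.2188]
ee_rot: [[0.929, -0.0, -0.369], [0.369, -0.0, 0.929], [-0.0, -1.0, -0.0]]
contact_force: [-2.0, -2.2, 1.3]
width: 0.0436
```

```bash
python3 -c "
from h import *;st()"
```

```text
t 12.1 vb pos mm [-41.35   0.67 218.76] F vb [-2.7  -1.34  1.32] torque [-0.1   0.42 -0.02] w 0.0436
```

send_rows(
  moves=[
    {"claw": 1,"dp": [1,0,0],"spin": 0},
    {"claw": 1,"dp": [2,0,0],"spin": 0},
    {"claw": 1,"dp": [3,0,0],"spin": 0},
  ],
)

```text
time: 12.4
ee_pos: [0.5158, 0.1166, 0.2188]
ee_rot: [[0.929, -0.0, -0.369], [0.369, -0.0, 0.929], [-0.0, -1.0, -0.0]]
contact_force: [-1.9, -2.0, 2.4]
width: 0.0431
```

```bash
python3 -c "
from h import *;st()"
```

```text
t 12.4 vb pos mm [-38.3    0.66 218.76] F vb [-2.48 -1.13  2.37] torque [-0.08  0.4  -0.06] w 0.0431
```

send_rows(
  moves=[
    {"claw": 1,"dp": [1,0,0],"spin": 0},
    {"claw": 1,"dp": [2,0,0],"spin": 0},
  ],
)

```text
time: 12.6
ee_pos: [0.5174, 0.1172, 0.2187]
ee_rot: [[0.929, -0.001, -0.369], [0.369, -0.0, 0.929], [-0.001, -1.0, 0.0]]
contact_force: [-3.7, -3.5, 4.7]
width: 0.0439
```

```bash
python3 -c "
from h import *;st()"
```

```text
t 12.6 vb pos mm [-36.57   0.67 218.73] F vb [-4.74 -1.93  4.71] torque [-0.17  0.9  -0.04] w 0.0439
```

send_rows(
  moves=[
    {"claw": 1,"dp": [1,0,0],"spin": 0},
    {"claw": 1,"dp": [2,0,0],"spin": 0},
  ],
)

```text
time: 12.8
ee_pos: [0.5183, 0.1175, 0.2187]
ee_rot: [[0.929, -0.004, -0.369], [0.369, -0.001, 0.929], [-0.004, -1.0, 0.0]]
contact_force: [-8.5, -6.8, 9.5]
width: 0.0437
```

```bash
python3 -c "
from h import *;st()"
```

```text
t 12.8 vb pos mm [-35.55   0.63 218.71] F vb [-10.41  -3.2    9.46] torque [-0.43  1.69 -0.08] w 0.0437
```

send_rows(
  moves=[
    {"claw": 1,"dp": [1,0,0],"spin": 0},
    {"claw": 1,"dp": [2,0,0],"spin": 0},
  ],
)

```text
time: 13.0
ee_pos: [0.5195, 0.118, 0.2187]
ee_rot: [[0.929, -0.006, -0.369], [0.369, -0.002, 0.929], [-0.006, -1.0, 0.0]]
contact_force: [-10.2, -6.7, 11.4]
width: 0.0438
```

```bash
python3 -c "
from h import *;st()"
```

```text
t 13.0 vb pos mm [-34.26   0.62 218.66] F vb [-11.95  -2.42  11.4 ] torque [-0.45  1.9  -0.02] w 0.0438
```

The roller is met at tool x ≈ −37. The tool is bearing down about 11 N, which adds friction, so I'll lift it a little.

send_rows(
  moves=[
    {"claw": 1,"dp": [0,-0.3,-0.1],"spin": 0},
    {"claw": 1,"dp": [0,-0.3,-0.1],"spin": 0},
  ],
)

```text
time: 13.2
ee_pos: [0.5203, 0.1183, 0.2188]
ee_rot: [[0.929, -0.003, -0.369], [0.369, -0.001, 0.929], [-0.003, -1.0, 0.0]]
contact_force: [-5.6, -3.5, 4.5]
width: 0.0437
```

```bash
python3 -c "
from h import *;st()"
```

```text
t 13.2 vb pos mm [-33.39   0.63 218.78] F vb [-6.45 -1.17  4.46] torque [-0.21  1.09 -0.06] w 0.0437
```

send_rows(
  moves=[
    {"claw": 1,"dp": [0.3,-0.2,0],"spin": 0},
    {"claw": 1,"dp": [1,-0.2,0],"spin": 0},
    {"claw": 1,"dp": [1,-0.2,0],"spin": 0},
  ],
)

```text
time: 13.5
ee_pos: [0.5221, 0.119, 0.219]
ee_rot: [[0.929, -0.001, -0.369], [0.369, -0.0, 0.929], [-0.001, -1.0, 0.0]]
contact_force: [-2.2, -0.5, -1.8]
width: 0.0436
```

```bash
python3 -c "
from h import *;st()"
```

```text
t 13.5 vb pos mm [-31.55   0.61 218.99] F vb [-2.18  0.36 -1.79] torque [-0.05  0.56 -0.03] w 0.0436
```

send_rows(
  moves=[
    {"claw": 1,"dp": [0.5,0,0],"spin": 0},
    {"claw": 1,"dp": [1,0,0],"spin": 0},
    {"claw": 1,"dp": [1.5,0,0],"spin": 0},
  ],
)

```text
time: 13.8
ee_pos: [0.5237, 0.1197, 0.2192]
ee_rot: [[0.929, 0.0, -0.369], [0.369, 0.0, 0.929], [0.0, -1.0, 0.0]]
contact_force: [-2.2, -0.8, -2.6]
width: 0.0438
```

```bash
python3 -c "
from h import *;st()"
```

```text
t 13.8 vb pos mm [-29.73   0.63 219.19] F vb [-2.36  0.11 -2.56] torque [ 0.03  0.45 -0.03] w 0.0438
```

send_rows(
  moves=[
    {"claw": 1,"dp": [0.3,0.2,0],"spin": 0},
    {"claw": 1,"dp": [0.8,0.2,0],"spin": 0},
    {"claw": 1,"dp": [1.3,0.2,0],"spin": 0},
  ],
)

```text
time: 14.1
ee_pos: [0.5248, 0.1201, 0.2191]
ee_rot: [[0.929, -0.0, -0.369], [0.369, 0.0, 0.929], [-0.0, -1.0, 0.0]]
contact_force: [-1.8, -0.5, -2.7]
width: 0.0435
```

```bash
python3 -c "
from h import *;st()"
```

```text
t 14.1 vb pos mm [-28.57   0.62 219.06] F vb [-1.87  0.19 -2.75] torque [0.16 0.5  0.01] w 0.0435
```

send_rows(
  moves=[
    {"claw": 1,"dp": [0.5,0,0],"spin": 0},
    {"claw": 1,"dp": [1,0,0],"spin": 0},
  ],
)

```text
time: 14.3
ee_pos: [0.5258, 0.1205, 0.2191]
ee_rot: [[0.929, -0.0, -0.369], [0.369, 0.0, 0.929], [0.0, -1.0, 0.0]]
contact_force: [-1.5, -1.1, -2.6]
width: 0.0436
```

```bash
python3 -c "
from h import *;st()"
```

```text
t 14.3 vb pos mm [-27.56   0.6  219.07] F vb [-1.8  -0.45 -2.64] torque [0.1  0.46 0.03] w 0.0436
```

The plug is under the roller. I'll re-grip here so that nothing lifts or presses the plug.

send_rows(
  moves=[
    {"claw": 0.47,"dp": [0,0,0],"spin": 0},
    {"claw": 0.45,"dp": [0,0,0],"spin": 0},
    {"claw": 0.45,"dp": [0,0,0],"spin": 0},
  ],
  squeeze=5,
)

```text
time: 14.6
ee_pos: [0.5263, 0.1206, 0.2195]
ee_rot: [[0.929, 0.002, -0.369], [0.369, 0.0, 0.929], [0.002, -1.0, -0.0]]
contact_force: [0.1, 0.7, -0.0]
width: 0.0481
```

```bash
python3 -c "
from h import *;st()
from cell import read_camera
import cv2
for n in('wrist','top'): cv2.imwrite(f'pics/{n}7.png',read_camera(n)[:,:,::-1])
im=cv2.imread('pics/wrist7.png');cv2.imwrite('pics/w7c.png',cv2.convertScaleAbs(cv2.resize(im[120:320,200:440],None,fx=3,fy=3,interpolation=cv2.INTER_CUBIC),alpha=1.5))
st()"
```

```text
t 14.6 vb pos mm [-27.06   0.48 219.49] F vb [ 0.39  0.59 -0.03] torque [ 0.04 -0.03  0.02] w 0.0481
t 14.7 vb pos mm [-27.29   0.51 219.35] F vb [-0.63 -0.42  0.33] torque [-0.01 -0.01  0.04] w 0.0485
```

View pics/w7c.png

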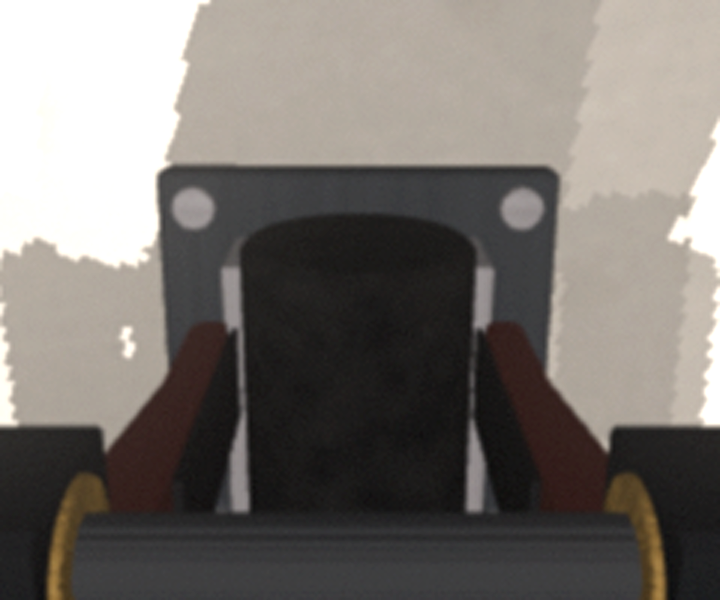

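send_rows(
  moves=[
    {"claw": 0.6,"dp": [0,0,0],"spin": 0},
    {"claw": 1,"dp": [0,0,0],"spin": 0},
    {"claw": 1,"dp": [0,0,0],"spin": 0},
  ],
  squeeze=5,
)

```text
time: 15.0
ee_pos: [0.5259, 0.1205, 0.2192]
ee_rot: [[0.929, 0.001, -0.369], [0.369, 0.0, 0.929], [0.001, -1.0, -0.0]]
contact_force: [0.3, 1.6, 1.1]
width: 0.0438
```

send_rows(
  moves=[
    {"claw": 1,"dp": [0,0,0],"spin": 0},
    {"claw": 1,"dp": [0,0,0],"spin": 0},
  ],
  squeeze=25,
)

```text
time: 15.2
ee_pos: [0.5259, 0.1205, 0.2192]
ee_rot: [[0.929, 0.0, -0.369], [0.369, 0.0, 0.929], [0.001, -1.0, -0.0]]
contact_force: [-0.5, 1.1, 1.9]
width: 0.0438
```

```bash
python3 -c "
from h import *;st()"
```

```text
t 15.2 vb pos mm [-27.42   0.58 219.23] F vb [-0.12  1.18  1.92] torque [ 0.28 -0.08 -0.01] w 0.0438
```

send_rows(
  moves=[
    {"claw": 1,"dp": [0.5,0,0],"spin": 0},
    {"claw": 1,"dp": [1,0,0],"spin": 0},
  ],
)

```text
time: 15.4
ee_pos: [0.5263, 0.1207, 0.2192]
ee_rot: [[0.929, -0.002, -0.369], [0.369, -0.0, 0.929], [-0.002, -1.0, 0.0]]
contact_force: [-3.4, -0.6, 6.9]
width: 0.0435
```

```bash
python3 -c "
from h import *;st()"
```

```text
t 15.4 vb pos mm [-27.04   0.59 219.19] F vb [-3.4   0.66  6.92] torque [ 0.12  0.67 -0.02] w 0.0435
```

send_rows(
  moves=[
    {"claw": 1,"dp": [0.5,0,0],"spin": 0},
    {"claw": 1,"dp": [1,0,0],"spin": 0},
  ],
)

```text
time: 15.6
ee_pos: [0.5266, 0.1208, 0.2192]
ee_rot: [[0.929, -0.003, -0.369], [0.369, -0.001, 0.929], [-0.003, -1.0, 0.0]]
contact_force: [-6.6, -2.8, 11.0]
width: 0.0437
```

```bash
python3 -c "
from h import *;st()"
```

```text
t 15.6 vb pos mm [-26.67   0.57 219.15] F vb [-7.15 -0.13 10.99] torque [-0.01  1.09 -0.04] w 0.0437
```

send_rows(
  moves=[
    {"claw": 1,"dp": [0,-0.3,0],"spin": 0},
    {"claw": 1,"dp": [0,-0.3,0],"spin": 0},
  ],
)

```text
time: 15.8
ee_pos: [0.5266, 0.1208, 0.2192]
ee_rot: [[0.929, -0.003, -0.369], [0.369, -0.001, 0.929], [-0.003, -1.0, 0.0]]
contact_force: [-5.4, -1.6, 6.4]
width: 0.0436
```

```bash
python3 -c "
from h import *;st()"
```

```text
t 15.8 vb pos mm [-26.69   0.58 219.19] F vb [-5.6   0.48  6.36] torque [-0.    0.87 -0.08] w 0.0436
```

send_rows(
  moves=[
    {"claw": 1,"dp": [0,-0.3,0],"spin": 0},
    {"claw": 1,"dp": [0.5,-0.3,0],"spin": 0},
  ],
)

```text
time: 16.0
ee_pos: [0.5272, 0.121, 0.2192]
ee_rot: [[0.929, -0.003, -0.369], [0.369, -0.001, 0.929], [-0.003, -1.0, 0.0]]
contact_force: [-4.3, -1.9, 2.9]
width: 0.0434
```

```bash
python3 -c "
from h import *;st()"
```

```text
t 16.0 vb pos mm [-26.05   0.57 219.22] F vb [-4.7  -0.22  2.94] torque [-0.01  0.81 -0.01] w 0.0434
```

send_rows(
  moves=[
    {"claw": 1,"dp": [0.5,0,0],"spin": 0},
    {"claw": 1,"dp": [0.5,0,0],"spin": 0},
  ],
)

```text
time: 16.2
ee_pos: [0.5282, 0.1214, 0.2193]
ee_rot: [[0.929, -0.001, -0.369], [0.369, -0.0, 0.929], [-0.001, -1.0, 0.0]]
contact_force: [-3.4, -0.4, -0.3]
width: 0.0435
```

```bash
python3 -c "
from h import *;st()"
```

```text
t 16.2 vb pos mm [-24.91   0.57 219.32] F vb [-3.34  0.92 -0.31] torque [ 0.06  0.6  -0.04] w 0.0435
```

send_rows(
  moves=[
    {"claw": 1,"dp": [0.5,0,0],"spin": 0},
    {"claw": 1,"dp": [0.8,0,0],"spin": 0},
  ],
)

```text
time: 16.4
ee_pos: [0.5293, 0.1219, 0.2194]
ee_rot: [[0.929, -0.0, -0.369], [0.369, -0.0, 0.929], [-0.0, -1.0, 0.0]]
contact_force: [-2.4, -1.2, -2.7]
width: 0.0437
```

```bash
python3 -c "
from h import *;st()"
```

```text
t 16.4 vb pos mm [-23.79   0.6  219.43] F vb [-2.65 -0.29 -2.69] torque [0.09 0.54 0.  ] w 0.0437
```

send_rows(
  moves=[
    {"claw": 1,"dp": [0.5,0,0],"spin": 0},
    {"claw": 1,"dp": [0.8,0,0],"spin": 0},
  ],
)

```text
time: 16.6
ee_pos: [0.53, 0.1222, 0.2195]
ee_rot: [[0.929, -0.0, -0.369], [0.369, -0.0, 0.929], [-0.0, -1.0, 0.0]]
contact_force: [-3.1, -1.2, -3.2]
width: 0.0435
```

```bash
python3 -c "
from h import *;st()"
```

```text
t 16.6 vb pos mm [-23.     0.6  219.52] F vb [-3.38  0.02 -3.25] torque [ 0.07  0.51 -0.04] w 0.0435
```

send_rows(
  moves=[
    {"claw": 1,"dp": [0.5,0,0],"spin": 0},
    {"claw": 1,"dp": [0.8,0,0],"spin": 0},
  ],
)

```text
time: 16.8
ee_pos: [0.5308, 0.1224, 0.2196]
ee_rot: [[0.929, -0.0, -0.369], [0.369, -0.0, 0.929], [-0.0, -1.0, 0.0]]
contact_force: [-2.0, -1.4, -3.2]
width: 0.0432
```

```bash
python3 -c "
from h import *;st()"
```

```text
t 16.8 vb pos mm [-22.19   0.58 219.59] F vb [-2.38 -0.51 -3.22] torque [0.06 0.58 0.03] w 0.0432
```

send_rows(
  moves=[
    {"claw": 1,"dp": [0,0.2,0],"spin": 0},
    {"claw": 1,"dp": [0.3,0.4,0],"spin": 0},
  ],
)

```text
time: 17.0
ee_pos: [0.5309, 0.1225, 0.2193]
ee_rot: [[0.929, -0.0, -0.369], [0.369, -0.0, 0.929], [-0.0, -1.0, 0.0]]
contact_force: [-4.7, -1.3, -0.4]
width: 0.0437
```

```bash
python3 -c "
from h import *;st()"
```

```text
t 17.0 vb pos mm [-22.     0.57 219.28] F vb [-4.81  0.52 -0.37] torque [ 0.09  0.7  -0.04] w 0.0437
```

send_rows(
  moves=[
    {"claw": 1,"dp": [0.3,0,0],"spin": 0},
    {"claw": 1,"dp": [0.6,0,0],"spin": 0},
  ],
)

```text
time: 17.2
ee_pos: [0.5314, 0.1227, 0.2193]
ee_rot: [[0.929, -0.001, -0.369], [0.369, -0.0, 0.929], [-0.001, -1.0, 0.0]]
contact_force: [-4.6, -1.7, -0.4]
width: 0.0437
```

```bash
python3 -c "
from h import *;st()"
```

```text
t 17.2 vb pos mm [-21.53   0.58 219.29] F vb [-4.94  0.13 -0.43] torque [ 0.15  0.84 -0.01] w 0.0437
```

send_rows(
  moves=[
    {"claw": 1,"dp": [0.3,0,0],"spin": 0},
    {"claw": 1,"dp": [0.6,0,0],"spin": 0},
  ],
)

```text
time: 17.4
ee_pos: [0.532, 0.1229, 0.2193]
ee_rot: [[0.929, -0.001, -0.369], [0.369, -0.0, 0.929], [-0.001, -1.0, 0.0]]
contact_force: [-5.4, -2.5, -0.3]
width: 0.0434
```

```bash
python3 -c "
from h import *;st()"
```

```text
t 17.4 vb pos mm [-20.88   0.59 219.28] F vb [-5.93 -0.29 -0.26] torque [ 0.12  0.92 -0.06] w 0.0434
```

send_rows(
  moves=[
    {"claw": 1,"dp": [0.3,0,0],"spin": 0},
    {"claw": 1,"dp": [0.6,0,0],"spin": 0},
  ],
)

```text
time: 17.6
ee_pos: [0.5323, 0.1231, 0.2192]
ee_rot: [[0.929, -0.001, -0.369], [0.369, -0.0, 0.929], [-0.001, -1.0, 0.0]]
contact_force: [-6.5, -2.1, 2.4]
width: 0.0436
```

```bash
python3 -c "
from h import *;st()"
```

```text
t 17.6 vb pos mm [-20.55   0.61 219.24] F vb [-6.79  0.39  2.4 ] torque [ 0.07  1.21 -0.07] w 0.0436
```

send_rows(
  moves=[
    {"claw": 1,"dp": [0.3,0,0],"spin": 0},
    {"claw": 1,"dp": [0.6,0,0],"spin": 0},
  ],
)

```text
time: 17.8
ee_pos: [0.5325, 0.1231, 0.2192]
ee_rot: [[0.929, -0.003, -0.369], [0.369, -0.001, 0.929], [-0.003, -1.0, 0.0]]
contact_force: [-7.8, -2.9, 3.9]
width: 0.0439
```

```bash
python3 -c "
from h import *;st()"
```

```text
t 17.8 vb pos mm [-20.34   0.6  219.21] F vb [-8.35  0.22  3.86] torque [-0.    1.52 -0.01] w 0.0439
```

send_rows(
  moves=[
    {"claw": 1,"dp": [0,-0.25,0],"spin": 0},
    {"claw": 1,"dp": [0.3,-0.3,0],"spin": 0},
  ],
)

```text
time: 18.0
ee_pos: [0.5326, 0.1232, 0.2193]
ee_rot: [[0.929, -0.003, -0.369], [0.369, -0.001, 0.929], [-0.003, -1.0, 0.0]]
contact_force: [-7.2, -4.0, 0.5]
width: 0.0436
```

```bash
python3 -c "
from h import *;st()"
```

```text
t 18.0 vb pos mm [-20.19   0.58 219.28] F vb [-8.18 -1.09  0.5 ] torque [-0.08  1.44 -0.1 ] w 0.0436
```

send_rows(
  moves=[
    {"claw": 1,"dp": [0.4,-0.1,0],"spin": 0},
    {"claw": 1,"dp": [0.4,-0.1,0],"spin": 0},
  ],
)

```text
time: 18.2
ee_pos: [0.5328, 0.1232, 0.2193]
ee_rot: [[0.929, -0.004, -0.369], [0.369, -0.001, 0.929], [-0.004, -1.0, 0.0]]
contact_force: [-7.9, -4.1, 2.2]
width: 0.0437
```

```bash
python3 -c "
from h import *;st()"
```

```text
t 18.2 vb pos mm [-20.05   0.57 219.25] F vb [-8.85 -0.9   2.21] torque [-0.08  1.49 -0.07] w 0.0437
```

Motion has stopped and the force is rising with Fz ≈ 0, so the plug is on the solid stop. I'll raise the push to about 13 N measured, which is about 3 N of friction plus 10 N on the stop.

send_rows(
  moves=[
    {"claw": 1,"dp": [0.2,-0.1,0],"spin": 0},
    {"claw": 1,"dp": [0.5,-0.2,0],"spin": 0},
  ],
  squeeze=35,
)

```text
time: 18.4
ee_pos: [0.533, 0.1233, 0.2193]
ee_rot: [[0.929, -0.005, -0.369], [0.369, -0.001, 0.929], [-0.005, -1.0, 0.0]]
contact_force: [-8.9, -4.8, 0.5]
width: 0.0432
```

```bash
python3 -c "
from h import *;st()"
```

```text
t 18.4 vb pos mm [-19.81   0.56 219.29] F vb [-10.06  -1.2    0.55] torque [-0.14  1.69 -0.09] w 0.0432
```

send_rows(
  moves=[
    {"claw": 1,"dp": [0.2,-0.1,0],"spin": 0},
    {"claw": 1,"dp": [0.5,-0.1,0],"spin": 0},
  ],
)

```text
time: 18.6
ee_pos: [0.5332, 0.1234, 0.2193]
ee_rot: [[0.929, -0.005, -0.369], [0.369, -0.002, 0.929], [-0.006, -1.0, 0.0]]
contact_force: [-11.0, -6.1, 1.1]
width: 0.0438
```

```bash
python3 -c "
from h import *;st()"
```

```text
t 18.6 vb pos mm [-19.6    0.58 219.29] F vb [-12.45  -1.58   1.15] torque [-0.18  1.83  0.01] w 0.0438
```

send_rows(
  moves=[
    {"claw": 1,"dp": [0.2,-0.1,0],"spin": 0},
    {"claw": 1,"dp": [0.2,-0.1,0],"spin": 0},
    {"claw": 1,"dp": [0.2,-0.1,0],"spin": 0},
    {"claw": 1,"dp": [0.2,-0.1,0],"spin": 0},
  ],
)

```text
time: 19.0
ee_pos: [0.5332, 0.1234, 0.2193]
ee_rot: [[0.929, -0.006, -0.369], [0.369, -0.002, 0.929], [-0.006, -1.0, 0.001]]
contact_force: [-9.1, -5.8, 0.5]
width: 0.0434
```

```bash
python3 -c "
from h import *;st()"
```

```text
t 19.0 vb pos mm [-19.54   0.57 219.3 ] F vb [-10.59  -2.03   0.53] torque [-0.26  1.79 -0.05] w 0.0434
```

send_rows(
  moves=[
    {"claw": 1,"dp": [0,0,0],"spin": 0},
    {"claw": 1,"dp": [0,0,0],"spin": 0},
  ],
)

```text
time: 19.2
ee_pos: [0.5332, 0.1234, 0.2193]
ee_rot: [[0.929, -0.006, -0.369], [0.369, -0.002, 0.929], [-0.006, -1.0, 0.001]]
contact_force: [-9.6, -5.1, 1.5]
width: 0.0436
```

```bash
python3 -c "
from h import *;st()"
```

```text
t 19.2 vb pos mm [-19.53   0.55 219.3 ] F vb [-10.82  -1.16   1.5 ] torque [-0.25  1.78 -0.05] w 0.0436
```

send_rows(
  moves=[
    {"claw": 1,"dp": [0.3,-0.1,0],"spin": 0},
    {"claw": 1,"dp": [0.6,-0.1,0],"spin": 0},
  ],
)

```text
time: 19.4
ee_pos: [0.5335, 0.1235, 0.2193]
ee_rot: [[0.929, -0.007, -0.369], [0.369, -0.002, 0.929], [-0.007, -1.0, 0.001]]
contact_force: [-11.7, -5.6, 2.1]
width: 0.0431
```

```bash
python3 -c "
from h import *;st()"
```

```text
t 19.4 vb pos mm [-19.29   0.56 219.27] F vb [-12.89  -0.85   2.13] torque [-0.29  2.09 -0.05] w 0.0431
```

send_rows(
  moves=[
    {"claw": 1,"dp": [0.2,-0.1,0],"spin": 0},
    {"claw": 1,"dp": [0.2,-0.1,0],"spin": 0},
  ],
)

```text
time: 19.6
ee_pos: [0.5335, 0.1235, 0.2193]
ee_rot: [[0.929, -0.007, -0.369], [0.369, -0.002, 0.929], [-0.007, -1.0, 0.001]]
contact_force: [-11.4, -7.2, 1.2]
width: 0.0435
```

```bash
python3 -c "
from h import *;st()"
```

```text
t 19.6 vb pos mm [-19.22   0.56 219.29] F vb [-13.26  -2.51   1.18] torque [-0.33  2.07 -0.09] w 0.0435
```

send_rows(
  moves=[
    {"claw": 1,"dp": [0.1,0,0],"spin": 0},
    {"claw": 1,"dp": [0.1,0,0],"spin": 0},
    {"claw": 1,"dp": [0.1,0,0],"spin": 0},
    {"claw": 1,"dp": [0.1,0,0],"spin": 0},
  ],
)

```text
time: 20.0
ee_pos: [0.5336, 0.1235, 0.2193]
ee_rot: [[0.929, -0.007, -0.369], [0.369, -0.002, 0.929], [-0.008, -1.0, 0.001]]
contact_force: [-10.8, -7.5, 0.8]
width: 0.0429
```

```bash
python3 -c "
from h import *;st()"
```

```text
t 20.0 vb pos mm [-19.17   0.56 219.31] F vb [-12.81  -3.01   0.84] torque [-0.28  2.14 -0.06] w 0.0429
```

send_rows(
  moves=[
    {"claw": 1,"dp": [0,0,0],"spin": 0},
    {"claw": 1,"dp": [0,0,0],"spin": 0},
    {"claw": 1,"dp": [0,0,0],"spin": 0},
    {"claw": 1,"dp": [0,0,0],"spin": 0},
  ],
)

```text
time: 20.4
ee_pos: [0.5336, 0.1235, 0.2193]
ee_rot: [[0.929, -0.007, -0.369], [0.369, -0.002, 0.929], [-0.008, -1.0, 0.001]]
contact_force: [-11.6, -7.0, 1.1]
width: 0.0431
```

```bash
python3 -c "
from h import *;st()
from cell import read_camera
import cv2
for n in('wrist','top','scene'): cv2.imwrite(f'pics/{n}8.png',read_camera(n)[:,:,::-1])
im=cv2.imread('pics/wrist8.png');a=cv2.convertScaleAbs(cv2.resize(im[120:320,200:440],None,fx=3,fy=3,interpolation=cv2.INTER_CUBIC),alpha=1.5)
cv2.imwrite('pics/w8c.png',a)
im=cv2.imread('pics/top8.png');cv2.imwrite('pics/t8c.png',cv2.resize(im[160:270,350:450],None,fx=5,fy=5,interpolation=cv2.INTER_CUBIC))
"
```

```text
t 20.4 vb pos mm [-19.2    0.56 219.28] F vb [-13.4   -2.18   1.14] torque [-0.29  2.11 -0.06] w 0.0431
```

View pics/w8c.png

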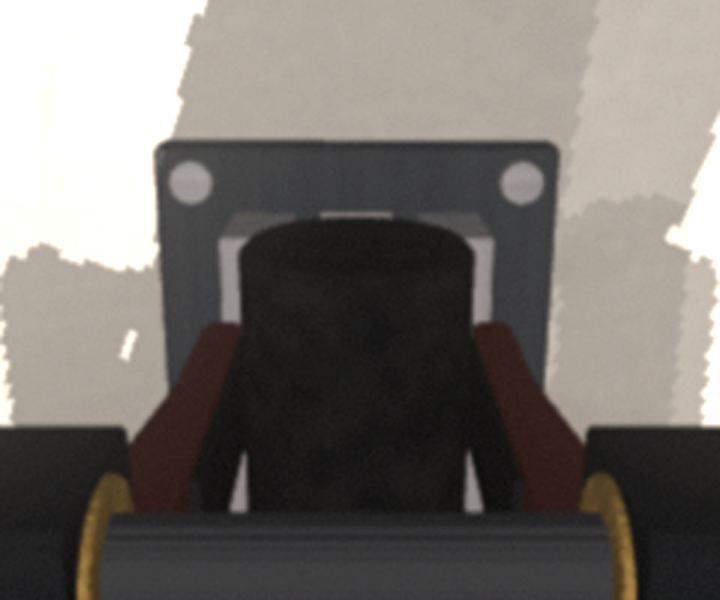

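View pics/t8c.png

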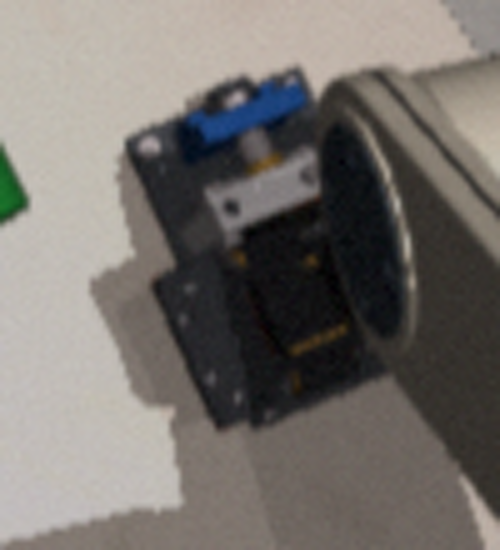

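The push held at about 13 N measured for more than 0.8 s, which puts about 10 N on the stop. I'll unload partly and then release gently.

send_rows(
  moves=[
    {"claw": 1,"dp": [-0.5,0.1,0],"spin": 0},
    {"claw": 1,"dp": [-1,0.2,-0.1],"spin": 0},
    {"claw": 1,"dp": [-1,0.2,-0.1],"spin": 0},
  ],
  squeeze=20,
)

```text
time: 20.85
ee_pos: [0.5332, 0.1234, 0.2193]
ee_rot: [[0.929, -0.005, -0.369], [0.369, -0.001, 0.929], [-0.006, -1.0, 0.001]]
contact_force: [-8.6, -4.5, 0.7]
width: 0.0436
```

```bash
python3 -c "
from h import *;st()"
```

```text
t 20.85 vb pos mm [-19.53   0.54 219.29] F vb [-9.68 -1.01  0.66] torque [-0.16  1.73 -0.05] w 0.0436
```

send_rows(
  moves=[
    {"claw": 1,"dp": [-0.4,0,0],"spin": 0},
    {"claw": 1,"dp": [-0.8,0,0],"spin": 0},
    {"claw": 1,"dp": [-0.8,0,0],"spin": 0},
  ],
  squeeze=10,
)

```text
time: 21.15
ee_pos: [0.533, 0.1234, 0.2194]
ee_rot: [[0.929, -0.004, -0.369], [0.369, -0.001, 0.929], [-0.004, -1.0, 0.001]]
contact_force: [-6.4, -2.9, -3.0]
width: 0.0439
```

```bash
python3 -c "
from h import *;st()"
```

```text
t 21.15 vb pos mm [-19.76   0.61 219.36] F vb [-7.02 -0.29 -2.97] torque [0.09 1.29 0.04] w 0.0439
```

send_rows(
  moves=[
    {"claw": 0.49,"dp": [0,0,0],"spin": 0},
    {"claw": 0.47,"dp": [0,0,0],"spin": 0},
    {"claw": 0.44,"dp": [0,0,0],"spin": 0},
    {"claw": 0.38,"dp": [0,0,0],"spin": 0},
    {"claw": 0.3,"dp": [0,0,0],"spin": 0},
    {"claw": 0.25,"dp": [0,0,0],"spin": 0},
    {"claw": 0.25,"dp": [0,0,0],"spin": 0},
  ],
  squeeze=4,
)

```text
time: 21.85
ee_pos: [0.5343, 0.1237, 0.2201]
ee_rot: [[0.929, 0.0, -0.369], [0.369, 0.0, 0.929], [0.0, -1.0, -0.0]]
contact_force: [0.4, -0.5, 0.4]
width: 0.0653
```

```bash
python3 -c "
from h import *;st()
from cell import read_camera
import cv2
im=read_camera('wrist')[:,:,::-1];a=cv2.convertScaleAbs(cv2.resize(im[120:320,200:440],None,fx=3,fy=3,interpolation=cv2.INTER_CUBIC),alpha=1.5)
cv2.imwrite('pics/w9c.png',a)
"
```

```text
t 21.85 vb pos mm [-18.47   0.46 220.11] F vb [ 0.18 -0.66  0.36] torque [-0.02 -0.01 -0.01] w 0.0653
```

View pics/w9c.png

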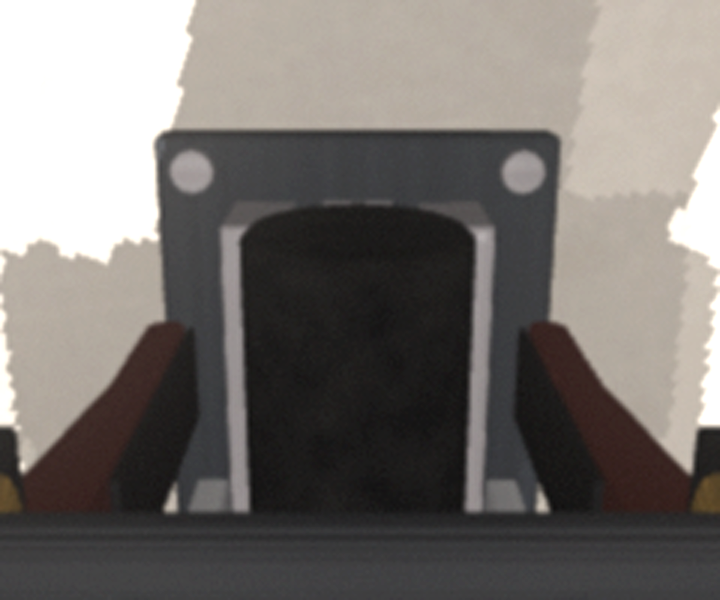

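Released: the plug is centred in the V (cols 242–475, plate 157–558) and its rear end is unchanged relative to the block. I'll back out upward.

send_rows(
  moves=[
    {"claw": 0.2,"dp": [0,-2,0],"spin": 0},
    {"claw": 0.2,"dp": [0,-8,0],"spin": 0},
    {"claw": 0.2,"dp": [0,-20,0],"spin": 0},
    {"claw": 0.2,"dp": [0,-40,0],"spin": 0},
    {"claw": 0.2,"dp": [0,-65,0],"spin": 0},
    {"claw": 0.2,"dp": [0,-90,0],"spin": 0},
    {"claw": 0.2,"dp": [-15,-115,0],"spin": 0},
    {"claw": 0.2,"dp": [-40,-135,0],"spin": 0},
    {"claw": 0.2,"dp": [-70,-150,0],"spin": 0},
    {"claw": 0.2,"dp": [-105,-160,0],"spin": 0},
    {"claw": 0.2,"dp": [-140,-165,0],"spin": 0},
    {"claw": 0.2,"dp": [-170,-170,20],"spin": 0},
    {"claw": 0.2,"dp": [-190,-170,40],"spin": 0},
    {"claw": 0.2,"dp": [-190,-170,40],"spin": 0},
    {"claw": 0.2,"dp": [-190,-170,40],"spin": 0},
  ],
)

```text
time: 23.4
ee_pos: [0.343, 0.0908, 0.3911]
ee_rot: [[0.929, 0.002, -0.37], [0.37, 0.0, 0.929], [0.002, -1.0, -0.001]]
contact_force: [-0.3, -0.1, 1.3]
width: 0.0703
```

```bash
python3 -c "
from h import *;st()
from cell import read_camera
import cv2
for n in('wrist','top','scene'): cv2.imwrite(f'pics/{n}10.png',read_camera(n)[:,:,::-1])
im=cv2.imread('pics/top10.png');cv2.imwrite('pics/t10c.png',cv2.resize(im[160:270,290:450],None,fx=5,fy=5,interpolation=cv2.INTER_CUBIC))
im=cv2.imread('pics/scene10.png');cv2.imwrite('pics/s10c.png',cv2.resize(im[220:340,280:400],None,fx=5,fy=5,interpolation=cv2.INTER_CUBIC))
"
```

```text
t 23.4 vb pos mm [-208.35   40.58  391.05] F vb [-0.36  0.01  1.35] torque [ 0.05 -0.03  0.04] w 0.0703
```

View pics/t10c.png

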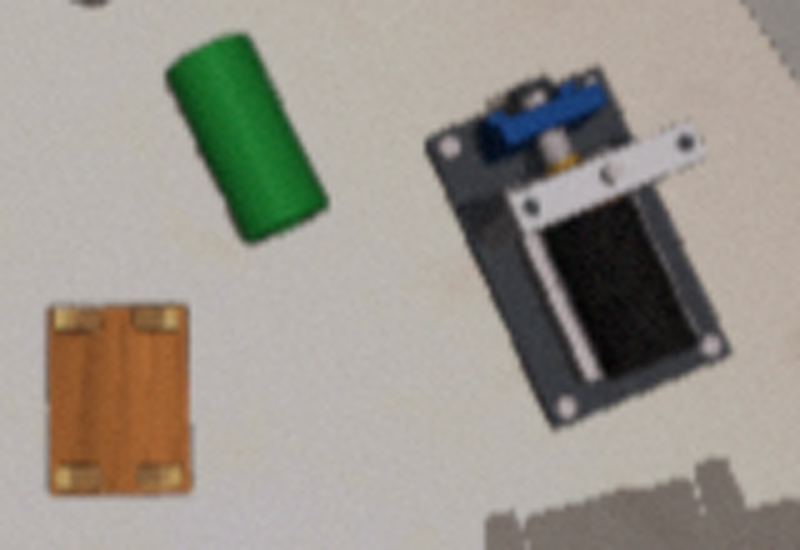

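View pics/s10c.png

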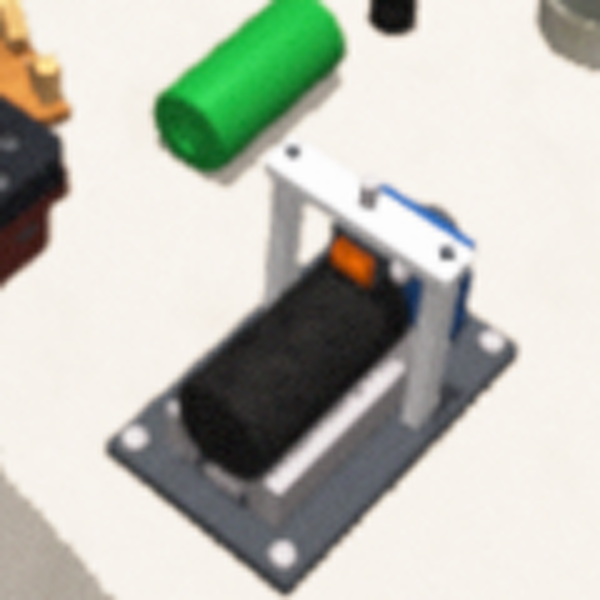

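View pics/scene10.png

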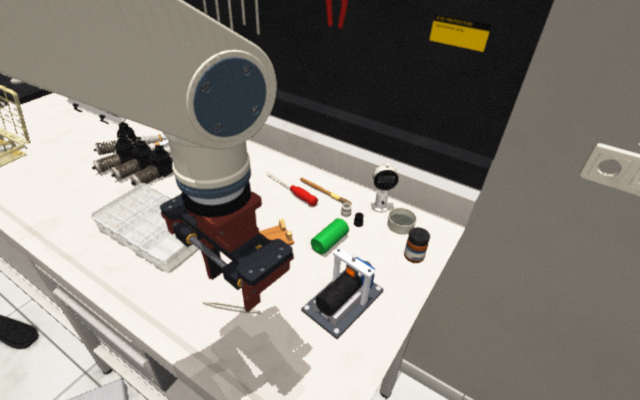

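The plug lies in the V under the roller against the pin, and brass now shows beyond the bridge at crop (565,162). I'll compare this with the loaded image to check for spring-back.

```bash
python3 -c "
import cv2,numpy as np
a=[cv2.resize(cv2.imread(f'pics/{n}.png')[175:205,385:420],None,fx=8,fy=8,interpolation=cv2.INTER_CUBIC) for n in('top0','top8','top10')]
cv2.imwrite('pics/cmp.png',np.hstack(a))
for n in('top8','top10'):
  im=cv2.imread(f'pics/{n}.png').astype(float); c=im[183:202,395:412]; m=c[:,:,2]-c[:,:,0]; w=np.clip(m-25,0,None)
  yy,xx=np.mgrid[183:202,395:412]; print(n,w.sum().round(),(w*xx).sum()/w.sum(),(w*yy).sum()/w.sum())
"
```

```text
top8 386.0 402.7150259067358 192.29533678756476
top10 532.0 402.5281954887218 192.2218045112782
```

View pics/cmp.png

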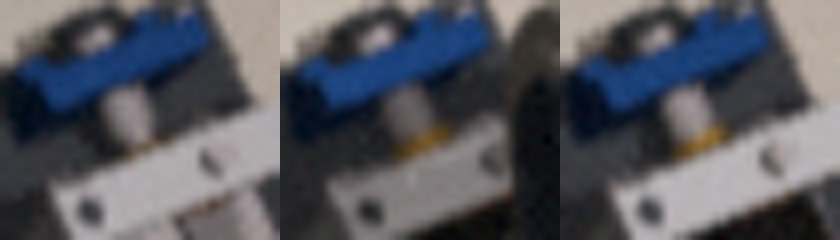

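The brass pin is at the same pushed-in place as under load, with no spring-back, and the robot is clear. I'll hand in.

```bash
python3 -c "
from cell import arm
print(arm.close_job())"
```

```text
the job is handed in; nothing more can be done
None
```

The plug is seated in the V-block under the roller, against the back stop with the brass pin pushed in. I handed the job in at about 23.5 s.

- **Laying:** I took the plug from the cradle and laid it in the groove short of the roller. The most vertical force I read at contact was about 7 N. I then let go and re-gripped it so nothing pressed it down or sideways.
- **Pushing:** At the roller the gripper bore down and both the push and the downward force reached about 12 N. I lifted slightly, it slid under, and I re-gripped once more. Sliding took about 3 N.
- **Holding:** Against the solid stop the measured push was about 13 N for roughly 1 s, which I take as about 10 N on the stop. The highest push I read was about 13.5 N. The stop force is inferred from the wrist force less friction, not measured directly.
- **Last checks:** After release and retreat the plug looks centred on both flanks. The pin is at the same pushed-in position as under load, within about 0.1 pixel. The green look-alike, jar and screwdriver look unmoved, and the robot touches nothing.
- **Disagreement noted:** Just before release the gripper was lifting the plug by about 3 N and still pushing about 7 N. The pictures afterwards show no shift from that.

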